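Dispense a tin by the lever and ease the lid shut

TASK

Two lever dispensers stand on the packing bench: dispense the wide (larger diameter) tin by pressing down the lever of its dispenser all the way with the fingertips, so that the linked lid opens fully and the tin rolls out into the tray. When the tin has come to rest there, ease the lever up again, taking two seconds or more, so that the lid comes down shut without slamming, then move clear. Do not touch the tins or the lids, grasp or lift nothing, and leave the other dispenser and the things around as they are.

Things in the scene. Friction and masses are not known exactly. Their poses are not given: they have to be found in the camera images.
- dispenser_wide: grey steel dispenser holding the wide tin, bolted down, same build as the other. Origin under it; x points from its lever (robot's side) downhill to its tray, z up. In mm: lane 86 wide inside, x -100 to +245, walls 85 high, 50 from x +33; cheeks at x -32..+36 rise to 160; lever arm along y -66 from the cheeks to the pad (x -197, y 0); tray x +105..+245.
- pad_wide (a point): centre of the lever pad's top, dispenser of the wide tin. Ribbed steel plate 42 (dispenser x) x 46 mm, level within 9 degrees, 174 mm above the table at rest. It goes straight down 59 mm to its stop, pressed with some 5 N at first and up to 9 N at the stop. Sprung: it follows the finger up, and snaps back, slamming the lid, if let go.
- lid_wide (a joint): lid of the dispenser of the wide tin, rad: 0 shut, 1.0 fully open. Barred steel panel 82 x 142 mm, hinged across the lane 150 mm above the table, holding back the tin. Linked to the lever: 59 mm of pad travel opens it 1.0 rad, in proportion. Once it is open the tin rolls to the tray's end in about 2 s.
- tin_wide_center (a point): centre of the wide tin, 66 diameter x 78 long, lying across the lane behind the lid, silvery with a paper label; loose, rolls freely. In the tray it comes to rest with its centre near x = +212 of its dispenser.
- dispenser_slim: grey steel dispenser holding the slim tin, bolted down, same build as the other. Origin under it; x points from its lever (robot's side) downhill to its tray, z up. In mm: lane 86 wide inside, x -100 to +245, walls 85 high, 50 from x +33; cheeks at x -32..+36 rise to 160; lever arm along y -66 from the cheeks to the pad (x -197, y 0); tray x +105..+245.
- pad_slim (a point): centre of the lever pad's top, dispenser of the slim tin. Ribbed steel plate 42 (dispenser x) x 46 mm, level within 9 degrees, 174 mm above the table at rest. It goes straight down 59 mm to its stop, pressed with some 5 N at first and up to 9 N at the stop. Sprung: it follows the finger up, and snaps back, slamming the lid, if let go.
- lid_slim (a joint): lid of the dispenser of the slim tin, rad: 0 shut, 1.0 fully open. Barred steel panel 82 x 142 mm, hinged across the lane 150 mm above the table, holding back the tin. Linked to the lever: 59 mm of pad travel opens it 1.0 rad, in proportion. Once it is open the tin rolls to the tray's end in about 2 s.
- tin_slim_center (a point): centre of the slim tin, 42 diameter x 78 long, lying across the lane behind the lid, silvery with a paper label; loose, rolls freely. It is to stay where it is.
- carton: loose cardboard carton 100 x 55 x 50, stands between the dispensers (mm); bystander, origin under its centre.
- tub: loose round jar 72 diameter, 75 high, stands between the dispensers (mm); bystander, origin under its centre.
- tape: loose roll of tape lying flat, 84 diameter, 25 high, between the two levers (mm); bystander, origin under its centre.
- bottle: loose upright bottle 60 diameter, 160 high, to the left of the dispensers (mm); bystander, origin under its centre.
- discs: loose pack of sanding discs lying flat, 100 diameter, 30 high, to the right (mm); bystander, origin under its centre.
- scraper: loose flat scraper lying on the table at the left (mm); bystander, origin under its centre.
- blackbox: loose black box 120 x 70 x 40, to the right (mm); bystander, origin under its centre.
There are look-alikes about, which are no part of the job. What is shaped like the part that bears tin_wide_center but green or turquoise is not meant.

How it is judged:
On the way, in this order (a step that is already met when the one before it is completed fails the run):
1. the lever of the dispenser with the wide tin is pressed right down and its lid stands fully open (value of joint lid_wide above 0.88 rad and contact force between the fingers and dispenser_wide above 0.5 N), for 0.2 s.
2. the lid is being eased down with the wide tin already in the tray, at rest (value of joint lid_wide below 0.7 rad and x of tin_wide_center in the frame of dispenser_wide above 0.19 m and linear speed of tin_wide below 0.05 m/s), for 0.05 s.
At the end, for the whole second after the job is handed in: The wide tin lies at rest at the end wall of its dispenser's tray (centre 190 to 235 mm from the dispenser's origin), its lid is shut to within 0.05 rad, the other lid is shut and the slim tin has not moved 10 mm (value of joint each of lid_wide, lid_slim below 0.05 rad and x of tin_wide_center in the frame of dispenser_wide between 0.19 and 0.235 m and z of tin_wide_center in the frame of dispenser_wide below 0.07 m and linear speed of tin_wide below 0.02 m/s and distance of tin_slim_center from where it was at the start of the episode below 0.01 m); the robot touches nothing.
It fails at once if the lid slams: it comes down faster than 1.5 rad/s (velocity of joint lid_wide below -1.5 rad/s).
It fails at once if the other dispenser's lid is opened by more than 0.15 rad (value of joint lid_slim above 0.15 rad).
It fails at once if the robot touches a tin or a lid (contact force between any of the fingers, the arm and tin_wide above 0.3 N or contact force between any of the fingers, the arm and tin_slim above 0.3 N or contact force between any of the fingers, the arm and lid_wide above 0.3 N or contact force between any of the fingers, the arm and lid_slim above 0.3 N).
It fails at once if a tin is lifted (centre more than 110 mm above the table) (height (world z) of any of tin_wide_center, tin_slim_center above 0.11 m).
It fails at once if a thing standing around is moved by more than 20 mm or lifted (distance of any of carton, tub, tape, bottle, discs, scraper, blackbox from where it was at the start of the episode above 0.02 m).
It also fails if it takes over 38 s, if anything falls off the work surface, if the arm or the gripper's body presses on something with over 40 N, if the wrist force passes 120 N, or if a joint passes its speed limit or range.

ROBOT

A 6-joint arm with a two-finger parallel gripper is mounted at the origin on the work surface. World frame = base frame: x ahead of the robot, y to its left, z up, the work surface at z = 0. Lengths are in m, angles in rad, forces in N, time in s.
With the tool pointing down it reaches from about 0.3 to 0.775 m from the base axis. Payload 14.6 kg.
Tool frame: the origin (TCP) lies midway between the tips of the shut fingers; the grasp point (between the pads) lies 19 mm behind it (ctrl.tcp_to_grasp is the z of the grasp point in the tool frame, in m); z points along the fingers, y is the line along which they close (so a half turn about z gives the same grasp; the last joint's range is limited). The gripper opens to 94 mm and grips with 3 to 60 N. Pads are 16 mm wide; open, the fingers measure 119 mm over their backs; the gripper's body (75 mm by 177 mm) begins 78 mm behind the grasp point.
Start: joints at [-1.198, 0.3, 1.521, -0, 1.321, -0.067], TCP at [0.234, -0.498, 0.205] pointing down, gripper open.
Joint ranges: [-3.03, 3.03], [-0.79, 2.21], [0.23, 2.52], [-1.04, 4.18], [0, 3.07], [-2.55, 2.55]. Speed limits (rad/s): [2.22, 2.22, 2.57, 3.14, 3.14, 3.14].

INTERFACE

Orientations are given as [roll, pitch, yaw] about the fixed x, y, z axes, in that order (R = Rz(yaw) Ry(pitch) Rx(roll)).
In Python, from station import monitor, camera, ctrl gives the robot as it stands.
- The arm moves only by the tool apply_moves, never from a script. Its argument "plan" is one flat list of numbers, 4 for each row, row after row: the shift along the tool's x, y, z in mm, then the turn about the tool's z in rad. In form: [dx, dy, dz, spin, dx, dy, dz, spin, ...]. A call has 1 to 20 rows; each row shifts and turns the commanded pose from where the row before left it, along the tool's axes as they then stand; what a row does not reach is not made up. A row lasts 1/10 s, in which the tool goes at most 50 mm and 8.59 degrees, less where a joint would pass 70% of its speed; a pose out of reach is approached as far as the arm can. A call is refused whole if a number of a shift passes 50 or a number of a turn 0.15, either way. A call with a gripper value outside its range is refused whole. "hand" is the gripper command: -1 is shut, 1 is fully open, values between are in proportion, set as the call begins (left out, the last holds). The fingers move at their own pace and stop on an object; "squeeze" is the grip in N (left out, the last holds). Time passes only in rows, so rows that do not move let the fingers close. It gives the time, the measured TCP pose, the force, the opening and the grip force at its end, in the units of the state.
- monitor.get_obs(): the state, without advancing time (a new reading comes with each control period).
- camera(name): name is "scene" or "top" or "wrist"; returns a dict with "image" (420x560x3 uint8, red, green, blue), "range_z" (420x560 float32, m along the optical axis (not along the pixel's ray), 0 where there is no reading), "mtx" (3x3 intrinsics, pixels), "distortion" ([k1, k2, p1, p2, k3] as OpenCV has them; the pictures are not rectified), "rvec" (rotation vector, rad) and "tvec" (3), from world to camera coordinates, as OpenCV has them. Camera axes: x right, y down, z forward; pixel columns grow to the right and rows downward; lengths in m; the calibration is good to about 2 mm. A picture is of the moment at which its call begins.
- ctrl.hand_in(): hands the job in; it is judged then, once.
The state is a dict: "time_s": time; "qpos": joint angles; "joint_vel": joint speeds; "tau": joint torques, N m; "ee_pos": TCP position; "eef_rot": TCP orientation; "force": force on the tool from outside, world axes, zero at the start; "moment": the same for the moment, N m; "grip_width": finger opening in m; "grip_force": force on a finger pad.
Only numpy, scipy, OpenCV 4.12 (cv2) and the standard library are available. Lean on these libraries where they do the work, as an engineer would, in place of code of your own. Each camera call takes 0.05 s, during which the arm holds its last target. There are 200 camera calls.

## Working session

There is one attempt and no reset: what is moved stays moved. The work goes in short steps, Python scripts to look and compute and a tool call to move; the robot and the scene stay as the last step left them, time stands still between calls to the robot, and variables do not carry over. Pictures are saved under pics/ and viewed, at most 10 in all, crops included, and the job is handed in when it is done.

Besides the shell and the picture viewer there is one more tool, called after ">>>" as name(argument=value, ...), one argument or row to a line, values as JSON. apply_moves: Moves the arm, as the interface text tells. Its arguments: {"type":"object","properties":{"plan":{"type":"array","items":{"type":"number"}},"hand":{"type":"number"},"squeeze":{"type":"number"}},"required":["plan"]}

```bash
mkdir -p pics
cat > h.py <<'E'
import numpy as np, cv2
from station import monitor, camera, ctrl
def grab(n):
    c=camera(n); np.savez('%s.npz'%n,**c); return c
def load(n): return dict(np.load('%s.npz'%n))
def pts(c):
    h,w=c['range_z'].shape
    u,v=np.meshgrid(np.arange(w),np.arange(h))
    p=cv2.undistortPoints(np.stack([u,v],-1).reshape(-1,1,2).astype(float),c['mtx'],c['distortion']).reshape(h,w,2)
    z=c['range_z'][...,None]; P=np.concatenate([p*z,z],-1)
    R=cv2.Rodrigues(c['rvec'])[0]
    return (P-c['tvec'].reshape(3))@R
E
python3 - <<'E'
from h import *
for n in('top','scene'):
    c=grab(n); cv2.imwrite(f'pics/{n}0.png',c['image'][...,::-1])
print(monitor.get_obs())
E
```

```text
{'time_s': 0.1, 'qpos': array([-1.19759052e+00,  3.00417386e-01,  1.52148963e+00, -3.03882505e-06,
        1.32069457e+00, -6.66067118e-02]), 'joint_vel': array([ 2.61849199e-04, -1.67837443e-03, -2.06225989e-04,  2.21459396e-04,
       -3.59828410e-04, -7.04786516e-05]), 'tau': array([-1.17434652e-04, -5.32645869e+01, -3.53280973e+01,  7.09430175e-02,
        2.34927930e-02, -5.11359974e-05]), 'ee_pos': array([ 0.23408541, -0.49745291,  0.20495448]), 'eef_rot': array([-3.14058577e+00, -6.42147651e-05,  4.39813240e-01]), 'force': array([ 0.77167111, -0.81441406,  1.20810085]), 'moment': array([-0.02178848, -0.00369273,  0.00268708]), 'grip_force': 0.0, 'grip_width': 0.09364894876778129}
```

View pics/top0.png

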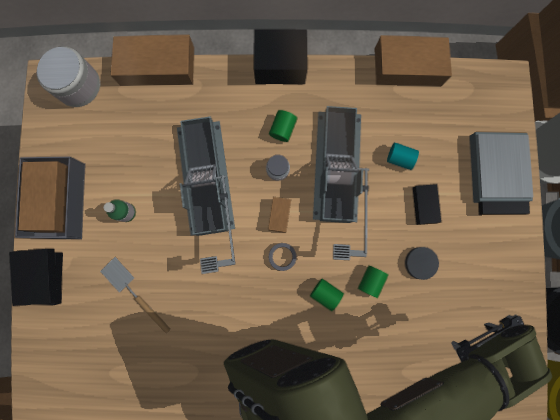

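View pics/scene0.png

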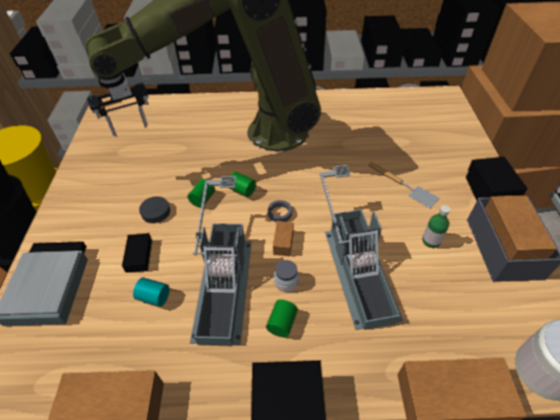

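The top view shows two dispensers. The left one has its pad at about (209,265) and its tin at about (203,180). The right one has its pad at about (341,252) and its tin at about (340,165). The green and turquoise cylinders are decoys. Next I'll enlarge the two tins and measure them.

Run:
```python
from h import *
t=load('top');s=load('scene')
def crop(c,x,y,w,h): return cv2.resize(c['image'][y:y+h,x:x+w,::-1],(390,290),interpolation=cv2.INTER_CUBIC)
a=np.hstack([crop(t,163,140,80,60),crop(t,300,135,80,60)])
b=np.hstack([crop(s,325,225,80,60),crop(s,182,235,80,60)])
cv2.imwrite('pics/crop.png',np.vstack([a,b]))
P=pts(t)
for n,(x0,y0,x1,y1) in dict(L=(195,255,240,275),R=(328,242,372,262)).items():
    q=P[y0:y1,x0:x1]; m=(q[...,2]>.155)&(q[...,2]<.2)
    pix=np.argwhere(m); k=q[m]; 
    # pad: pixels left of arm
    print(n,m.sum(),k.mean(0),k.min(0),k.max(0))
    print(cv2.minAreaRect((k[:,:2]*1000).astype(np.float32)))
for n,c,boxes in(('top',t,dict(L=(175,110,240,240),R=(312,100,372,230))),):
    for l,(x0,y0,x1,y1) in boxes.items():
        q=P[y0:y1,x0:x1].reshape(-1,3); k=q[(q[:,2]>.02)&(q[:,2]<.2)]
        r=cv2.minAreaRect((k[:,:2]*1000).astype(np.float32)); print(l,r)
Ps=pts(s)
for l,(x0,y0,x1,y1) in dict(L=(350,245,380,278),R=(205,252,235,288)).items():
    q=Ps[y0:y1,x0:x1].reshape(-1,3);print(l,'scene z hist',np.histogram(q[:,2],np.arange(0,.2,.01))[0], q.mean(0))
```

```text
L 395 [0.42778328 0.17921363 0.17353595] [0.40331849 0.12397226 0.16151671] [0.45104045 0.21755123 0.18327176]
((429.370361328125, 170.99549865722656), (41.646644592285156, 93.5804672241211), 9.635951042175293)
R 402 [ 0.45853413 -0.17733182  0.17345628] [ 0.4387739  -0.23009666  0.16212879] [ 0.48413087 -0.13843214  0.18456699]
((460.34698486328125, -184.34408569335938), (42.73876190185547, 93.85514068603516), 3.389073371887207)
L ((678.0800170898438, 221.48770141601562), (386.8832702636719, 128.21170043945312), 7.133090972900391)
R ((713.741455078125, -187.93310546875), (124.58016967773438, 379.138427734375), 84.59578704833984)
L scene z hist [ 12   0 148 228  74  96 138 153  40  30  35  15   1   0   0   0   0   0
   0] [0.69485168 0.23781049 0.06270763]
R scene z hist [  8   0 100 150  50  53  59  89 124 248 100  35  34  23   0   0   0   0
   0] [ 0.71786554 -0.17977371  0.07944608]
```

View pics/crop.png

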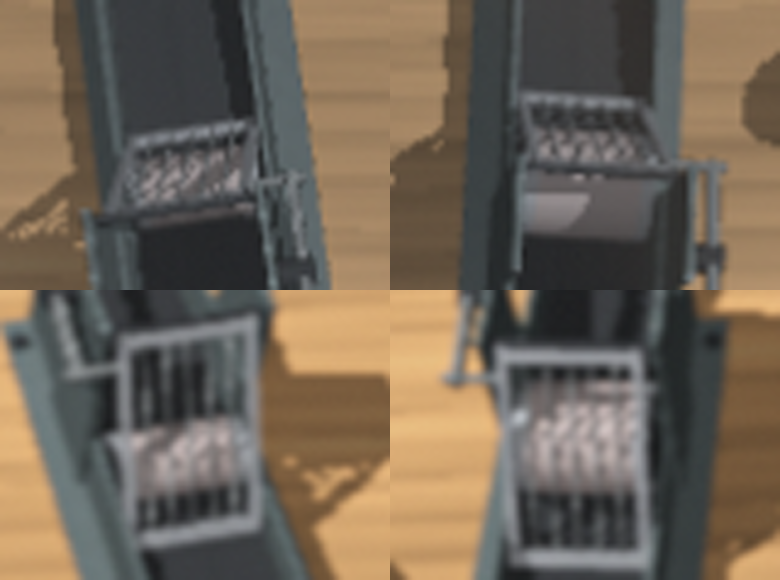

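The right dispenser, with its tin at top-view (340,165), holds the wide tin. From above the tin sticks out well behind the lid, and in the scene view it is about 1.5 times the height of the left one. Now I'll get the exact pad centre and yaw.

Run:
```python
from h import *
t=load('top');P=pts(t)
q=P[242:264,324:375]; m=(q[...,2]>.155)&(q[...,2]<.2)
for r in m: print(''.join('#' if v else '.' for v in r))
k=q[m]; p=k[k[:,1]>-.186]; print(len(p),p.mean(0),p.min(0),p.max(0),cv2.minAreaRect((p[:,:2]*1000).astype(np.float32)))
# lane walls of body at z .045-.055 (front part) and .08-.09
q=P[100:230,310:375].reshape(-1,3)
for lo,hi in((.043,.057),(.075,.095)):
  k=q[(q[:,2]>lo)&(q[:,2]<hi)]
  for a in np.arange(.54,.94,.04):
    s=k[(k[:,0]>a)&(k[:,0]<a+.04)]
    if len(s)>3: print(lo,round(a+.02,2),len(s),s[:,1].min().round(4),s[:,1].max().round(4))
# arm: between pad and cheeks
q=P[170:255,355:375].reshape(-1,3);k=q[(q[:,2]>.1)&(q[:,2]<.25)]
for a in np.arange(.44,.68,.03):
  s=k[(k[:,0]>a)&(k[:,0]<a+.03)]
  if len(s): print('arm',round(a+.015,3),len(s),np.median(s,0).round(4))
```

```text
........................................###........
........................................###........
..........###########...................###........
..........#################.............###........
..........#################.............###........
.........##################.............###........
.........##################.............###........
.........##################.............###........
.........##################.#########...###........
.........##################################........
.........##################################........
.........##################################........
.........#################################.........
.........#################################.........
.........##################...############.........
.........################.#........................
.........##################........................
..........################.........................
...................................................
...................................................
...................................................
........
[... 357 characters left out ...]
43 0.68 5 -0.2195 -0.1225
0.043 0.72 24 -0.18 -0.1316
0.043 0.76 50 -0.225 -0.135
0.043 0.8 44 -0.2291 -0.1358
0.043 0.84 38 -0.2326 -0.1397
0.043 0.88 60 -0.2346 -0.1432
0.043 0.92 35 -0.2118 -0.1439
0.075 0.56 86 -0.2166 -0.1222
0.075 0.6 50 -0.2179 -0.1228
0.075 0.64 53 -0.2237 -0.1206
0.075 0.68 172 -0.2252 -0.1238
0.075 0.72 92 -0.2194 -0.137
arm 0.455 62 [ 0.4573 -0.2154  0.1703]
arm 0.485 33 [ 0.4841 -0.2269  0.1691]
arm 0.515 33 [ 0.5141 -0.2281  0.1646]
arm 0.545 33 [ 0.5446 -0.2299  0.1592]
arm 0.575 32 [ 0.5751 -0.2319  0.1543]
arm 0.605 32 [ 0.6054 -0.2334  0.1476]
arm 0.635 98 [ 0.6347 -0.2247  0.1453]
arm 0.665 79 [ 0.6665 -0.2235  0.1389]
arm 0.695 30 [ 0.6842 -0.2233  0.1498]
```

The pad centre is at about (0.459, -0.162, 0.174), the expected height, and its size matches 42 x 46 mm. The yaw is about -4°. Next I shut the gripper and move over the pad at z 0.205.

>>> apply_moves(
  plan=[12, -7, -1, 0, 20, -12, -1, 0, 26, -16, -1, 0, 26, -16, -1, 0, 26, -16, -1, 0, 26, -16, 0, 0, 26, -16, 0, 0, 26, -16, 0, 0, 26, -16, 0, 0, 26, -16, 0, 0, 26, -16, 0, 0, 26, -16, 0, 0, 26, -14, 0, 0, 20, -10, 0, 0, 8, -5, 0, 0, 0, 0, 0, 0, 0, 0, 0, 0],
  hand=-1,
)

```text
time_s: 1.8
ee_pos: [0.4582, -0.1624, 0.2104]
eef_rot: [-3.142, 0.0, 0.44]
force: [-0.2, -0.4, -0.1]
grip_width: 0.0002
grip_force: 0.0
```

Run:
```python
from h import *
o=monitor.get_obs();print(o['time_s'],o['ee_pos'],o['eef_rot'],o['force'],o['grip_width'])
y=o['eef_rot'][2];d=(np.array([.4588,-.1617,.176])-o['ee_pos'])*1000
print(d[0]*np.cos(y)+d[1]*np.sin(y), d[0]*np.sin(y)-d[1]*np.cos(y),-d[2])
c=grab('wrist');cv2.imwrite('pics/wrist1.png',c['image'][...,::-1])
```

```text
1.8 [ 0.45822506 -0.16240142  0.21039446] [-3.14153876e+00  2.61677676e-04  4.39811867e-01] [-0.19362578 -0.36308506 -0.06204278] 0.000197755180816849
0.8188685202109505 -0.3898700061609112 34.39445556762527
```

View pics/wrist1.png

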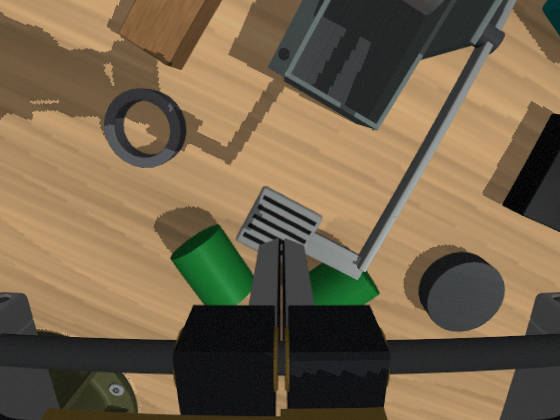

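The wrist view shows the shut fingertips at about (281,240), over the right dispenser's ribbed pad at about (280,220). I'll go down slowly until they touch.

>>> apply_moves(
  plan=[1, 0, 8, 0, 0, 0, 10, 0, 0, 0, 8, 0, 0, 0, 4, 0, 0, 0, 3, 0, 0, 0, 3, 0, 0, 0, 2, 0, 0, 0, 0, 0],
)

```text
time_s: 2.65
ee_pos: [0.4596, -0.1618, 0.1725]
eef_rot: [3.141, -0.0, 0.44]
force: [-0.6, 0.3, 2.3]
grip_width: 0.0003
grip_force: 0.8
```

Run:
```python
from h import *
c=grab('wrist');P=pts(c);q=P[150:300,200:340]
m=(q[...,2]>.16)&(q[...,2]<.18);k=q[m];print(len(k),k.min(0),k.max(0),cv2.minAreaRect((k[:,:2]*1000).astype(np.float32)))
cv2.imwrite('pics/wrist2.png',c['image'][...,::-1])
```

```text
3896 [ 0.43932176 -0.20719302  0.16018974] [ 0.4811452  -0.13649891  0.1799975 ] ((458.3114013671875, -172.6048583984375), (70.3353500366211, 41.87370300292969), 86.5301513671875)
```

View pics/wrist2.png

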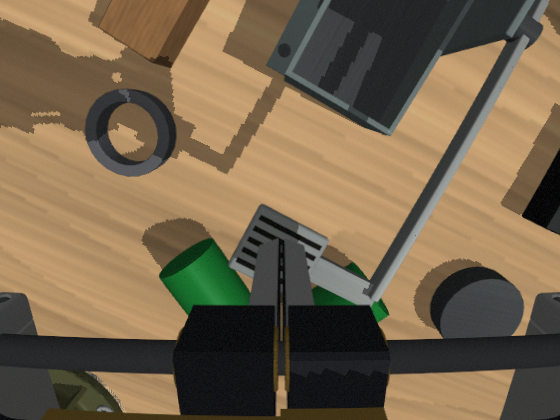

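The fingertips touch the pad with 2.3 N, near the pad's centre at about (280,245). Pressing down now.

>>> apply_moves(
  plan=[0, 0, 2, 0, 0, 0, 4, 0, 0, 0, 4, 0, 0, 0, 4, 0, 0, 0, 4, 0, 0, 0, 4, 0, 0, 0, 4, 0, 0, 0, 4, 0, 0, 0, 4, 0, 0, 0, 4, 0, 0, 0, 4, 0, 0, 0, 4, 0, 0, 0, 4, 0, 0, 0, 4, 0, 0, 0, 2, 0, 0, 0, 1, 0, 0, 0, 0, 0],
)

```text
time_s: 4.4
ee_pos: [0.4605, -0.1619, 0.1165]
eef_rot: [3.14, -0.002, 0.44]
force: [-2.3, 2.0, 15.1]
grip_width: 0.0006
grip_force: 7.2
```

>>> apply_moves(
  plan=[0, 0, 0.5, 0, 0, 0, 0, 0, 0, 0, 0, 0, 0, 0, 0, 0, 0, 0, 0, 0, 0, 0, 0, 0, 0, 0, 0, 0, 0, 0, 0, 0, 0, 0, 0, 0, 0, 0, 0, 0, 0, 0, 0, 0, 0, 0, 0, 0, 0, 0, 0, 0, 0, 0, 0, 0, 0, 0, 0, 0, 0, 0, 0, 0, 0, 0, 0, 0, 0, 0, 0, 0, 0, 0, 0, 0, 0, 0, 0, 0],
)

```text
time_s: 6.4
ee_pos: [0.4605, -0.1619, 0.1163]
eef_rot: [3.14, -0.002, 0.44]
force: [-2.5, 2.0, 17.6]
grip_width: 0.0006
grip_force: 8.7
```

>>> apply_moves(
  plan=[0, 0, 0, 0, 0, 0, 0, 0, 0, 0, 0, 0, 0, 0, 0, 0, 0, 0, 0, 0],
)

```text
time_s: 6.9
ee_pos: [0.4605, -0.1619, 0.1163]
eef_rot: [3.14, -0.002, 0.44]
force: [-2.8, 2.2, 16.7]
grip_width: 0.0004
grip_force: 8.7
```

Run:
```python
from h import *
c=grab('top');s=grab('scene');f=lambda c,x,y,w,h:cv2.resize(c['image'][y:y+h,x:x+w,::-1],(390,520),interpolation=cv2.INTER_CUBIC)
cv2.imwrite('pics/p3.png',np.hstack([f(c,290,90,120,160),f(s,170,190,120,160)]))
P=pts(c)
k=P[100:165,322:360].reshape(-1,3); k=k[(k[:,2]>.055)&(k[:,2]<.11)]
print(len(k),np.median(k,0),k.min(0),k.max(0))
```

```text
442 [ 0.86385684 -0.18314634  0.0783023 ] [ 0.76792452 -0.22707651  0.0552258 ] [ 0.89805629 -0.14311652  0.08973742]
```

View pics/p3.png

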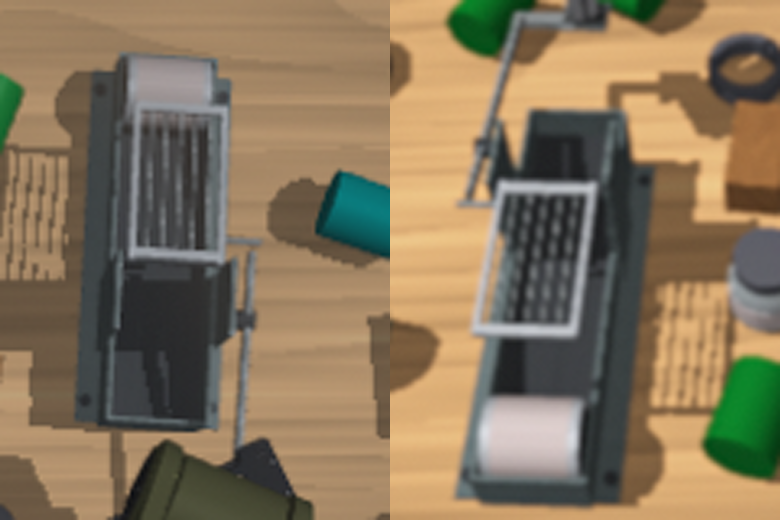

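The tin lies at rest at the tray's end (scene crop (530,435), about x +209 in the dispenser frame), and the lid stands fully open. Easing the lever up at 15 mm/s, which is about 0.25 rad/s at the lid.

>>> apply_moves(
  plan=[0, 0, -1.5, 0, 0, 0, -1.5, 0, 0, 0, -1.5, 0, 0, 0, -1.5, 0, 0, 0, -1.5, 0, 0, 0, -1.5, 0, 0, 0, -1.5, 0, 0, 0, -1.5, 0, 0, 0, -1.5, 0, 0, 0, -1.5, 0, 0, 0, -1.5, 0, 0, 0, -1.5, 0, 0, 0, -1.5, 0, 0, 0, -1.5, 0, 0, 0, -1.5, 0, 0, 0, -1.5, 0, 0, 0, -1.5, 0, 0, 0, -1.5, 0, 0, 0, -1.5, 0, 0, 0, -1.5, 0],
)

```text
time_s: 9.0
ee_pos: [0.4594, -0.1617, 0.145]
eef_rot: [-3.141, 0.0, 0.44]
force: [-4.3, 0.6, 6.5]
grip_width: 0.0004
grip_force: 3.1
```

>>> apply_moves(
  plan=[0, 0, -1.5, 0, 0, 0, -1.5, 0, 0, 0, -1.5, 0, 0, 0, -1.5, 0, 0, 0, -1.5, 0, 0, 0, -1.5, 0, 0, 0, -1.5, 0, 0, 0, -1.5, 0, 0, 0, -1.5, 0, 0, 0, -1.5, 0, 0, 0, -1.5, 0, 0, 0, -1.5, 0, 0, 0, -1.5, 0, 0, 0, -1.5, 0, 0, 0, -1.5, 0, 0, 0, -1.5, 0, 0, 0, -1.5, 0, 0, 0, -1.5, 0, 0, 0, -1.5, 0, 0, 0, -1.5, 0],
)

```text
time_s: 11.0
ee_pos: [0.4595, -0.1617, 0.175]
eef_rot: [-3.141, 0.0, 0.44]
force: [3.1, -0.6, 2.9]
grip_width: 0.0004
grip_force: 1.9
```

>>> apply_moves(
  plan=[0, 0, -1, 0, 0, 0, -1, 0, 0, 0, -1, 0, 0, 0, -1, 0, 0, 0, -1, 0, 0, 0, -2, 0, 0, 0, -3, 0, 0, 0, -5, 0, 0, 0, -10, 0, 0, 0, -15, 0, 0, 0, -15, 0, 0, 0, -15, 0, 0, 0, -10, 0, 0, 0, -5, 0, 0, 0, 0, 0, 0, 0, 0, 0],
)

```text
time_s: 12.6
ee_pos: [0.4594, -0.1616, 0.2595]
eef_rot: [-3.141, 0.0, 0.44]
force: [0.0, 0.4, -0.5]
grip_width: 0.0002
grip_force: 0.0
```

Run:
```python
from h import *
o=monitor.get_obs();print(o['time_s'],o['ee_pos'],o['force'])
s=grab('scene');cv2.imwrite('pics/s4.png',s['image'][...,::-1])
```

```text
12.6 [ 0.45942731 -0.16163447  0.25946841] [ 0.00648592  0.42822723 -0.49864772]
```

View pics/s4.png

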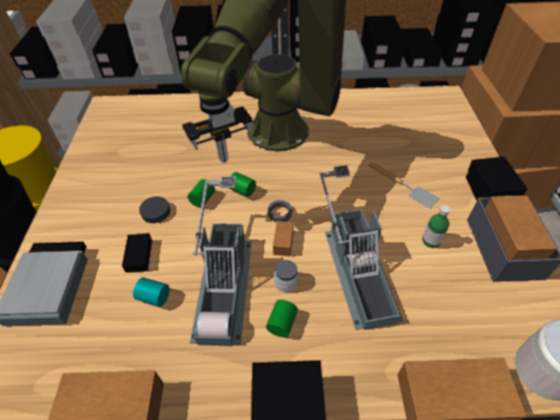

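The wide tin is in its tray at (214,323) and its lid is shut at (220,270). The arm is clear, and the slim dispenser at (362,260) and the other things look unchanged. Handing in.

```bash
python3 -c "
from station import ctrl
print(ctrl.hand_in())"
```

```text
the job is handed in; nothing more can be done
None
```

I dispensed the wide tin into its tray, eased its lid shut over about 4 s, moved the arm clear and handed the job in at about 12.6 s; the hand-in returned no verdict.

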